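Find and mark the balance point of a spice rail

TASK

The spice rail is to hang level from a single hook, but how full its two tins are is unknown. Slide the rail along the knife edge (with its small brass rocker shoe) of its stand, gently and without ever lifting it off or pressing it hard onto the edge, until it stays level by itself when let go; then mark that balance point by seating the brass saddle astride the rail directly above the edge, leaving the rail still balanced level. Do not disturb the crockery around it.

Things in the scene. Friction and masses are not known exactly. Their poses are not given: they have to be found in the camera images.
- rail: Loose pine bar 460 mm long (y), 28 wide (x), 18 thick (z); origin: middle of its underside. Lies across the knife edge; starts out of balance, +y side down on a cork rest (tilt about 0.125 rad). Grip it across x from above, TCP 6 mm above the top face (tips then clear the tins). Held, it turns only stiffly: slide it along its own tilted y axis, or it may lift off or press on the edge.
- tin_left: Opaque tin, 48 mm diameter, screwed under the rail at rail y = +85 mm and moving with it, reaching 64 mm below the rail. Origin: centre of its top, on the rail's underside. Weighs 0.13 to 0.27 kg, unknown; the rail's bare bar weighs 0.15 kg. So the balance point lies up to 22 mm either side of the rail's origin along y.
- tin_right: The like tin at rail y = -85 mm, 0.13 to 0.27 kg, unknown. With both tins the rail's centre of mass lies about 20 mm below its underside, so near balance it comes to rest almost level: about 0.015 rad of tilt for each mm that the balance point lies off the edge's centre, up to 5 mm; farther off it tips over onto the cork rest of the heavier side. Let go, it settles in about 1.5 s.
- knife: The knife edge's rocker: brass shoe 10 mm (y) by 24 (x, across the rail) by 6, pivoting stiffly about x on the stand's upright blade; the rail lies on it and tips with it. Origin: centre of its top, also the pivot, 100 mm above the work surface. With the shoe level, y runs along the stand. Fingers closing on the rail drag it down a little: grip beside the edge, not over it.
- stand: Fixed base plate 120 x 420 x 12 mm that carries the knife edge's blade and, at y = -165 and +165 mm, two posts with round cork rests (26 mm diameter), tops 78 mm above the work surface (22 mm below the edge), which catch the rail when it tips. Origin: centre of the underside of the base.
- saddle: Loose brass saddle, 60 g: bridge 43 mm (x) by 20 (y), 5 thick; legs 14 mm down, 33 mm apart inside (x); tab on top 12 mm thick (x), 18 wide (y), up to 39 mm above the origin. Origin: centre of the bridge's underside, which sits on the rail's top. Starts on its legs, right of the stand. Grip the tab across x, TCP 29 mm above the origin. Its y is to lie along the rail, either way round.
- teapot: Bystander: clear glass teapot with steel infuser, about 124 mm across, 110 mm high. Origin: centre of its underside.
- sugar_pot: Bystander: stainless sugar pot with hinged lid, 84 mm across, 90 mm high. Origin: centre of its underside.
- cup_white: Bystander: white ceramic cup, 80 mm across, 75 mm high. Origin: centre of its underside.
- cup_blue: Bystander: blue ceramic cup, 80 mm across, 75 mm high. Origin: centre of its underside.
- spice_jar: Bystander: amber glass jar, 44 mm across, 90 mm high. Origin: centre of its underside.

How it is judged:
On the way:
1. the rail, let go, rests level on the knife edge (within 0.045 rad), the saddle not yet on it (angle between rail's own z axis and vertical below 0.045 rad and angular speed of rail below 0.15 rad/s and contact force between rail and knife above 1 N and contact force between each of the arm, the fingers, saddle and rail below 0.05 N), for 0.5 s.
At the end, for the whole second after the job is handed in: The rail rests untouched on the knife edge, level within 0.045 rad and still, with the saddle released and seated astride it: its bridge down on the rail's top, within 6 mm of directly above the centre of the edge along the rail (angle between rail's own z axis and vertical below 0.045 rad and angular speed of rail below 0.15 rad/s and contact force between rail and knife above 1 N and z of saddle in the frame of rail between 0.014 and 0.0215 m and x of saddle in the frame of rail between -0.005 and 0.005 m and y of saddle in the frame of knife between -0.006 and 0.006 m and angle between the y axis of saddle and the y axis of rail, either way round below 0.3 rad and angle between saddle's own z axis and vertical below 0.12 rad and contact force between each of the arm, the fingers and rail below 0.05 N and linear speed of each of saddle, rail below 0.02 m/s).
It fails at once if the rail is lifted more than 6 mm off the knife edge (z of knife in the frame of rail below -0.006 m).
It fails at once if the rail is pressed onto the knife edge with more than 20 N (contact force between rail and knife above 20 N).
It fails at once if a teapot, sugar pot, cup or jar is pushed more than 20 mm (distance of any of teapot, sugar_pot, cup_white, cup_blue, spice_jar from where it was at the start of the episode above 0.02 m).
It also fails if it takes over 72 s, if anything falls off the work surface, if the arm or the gripper's body presses on something with over 40 N, if the wrist force passes 120 N, or if a joint passes its speed limit or range.

ROBOT

A 6-joint arm with a two-finger parallel gripper is mounted at the origin on the work surface. World frame = base frame: x ahead of the robot, y to its left, z up, the work surface at z = 0. Lengths are in m, angles in rad, forces in N, time in s.
With the tool pointing down it reaches from about 0.35 to 1 m from the base axis. Payload 7.1 kg.
Tool frame: the origin (TCP) lies between the finger pads, 19 mm behind the fingertips; this is the grasp point; y points along the fingers, z is the direction in which the jaws open and shut, and the axes are right-handed (so a half turn about y gives the same grasp; the last joint's range is limited). The gripper opens to 85 mm and grips with 20 to 120 N. Pads are 22 mm wide; open, the fingers measure 114 mm over their backs; the gripper's body (76 mm by 85 mm) begins 54 mm behind the grasp point. The pads swing forward as they close: fully open they stand 13 mm farther back than shut.
Start: joints at [-1.153, 0.423, 1.63, -0, 1.089, -0.019], TCP at [0.264, -0.566, 0.25] pointing down, gripper open.
Joint ranges: [-3, 3], [-0.9, 2.11], [0.09, 2.58], [-1.31, 4.45], [0.11, 2.69], [-2.54, 2.54]. Speed limits (rad/s): [2.39, 2.39, 3.01, 3.14, 3.14, 3.14].

INTERFACE

Orientations are given as [roll, pitch, yaw] about the fixed x, y, z axes, in that order (R = Rz(yaw) Ry(pitch) Rx(roll)).
In Python, from workcell import bot, command_gripper, kinematics, get_image, camera_model gives the robot as it stands. Calls block until the motion is done:
- bot.move_pose(position, orientation): joint-space move of the TCP to a pose.
- bot.move_straight(position, feed=0.15, rotation=None): straight line of the TCP; rotation=None keeps the orientation; feed is the mean speed in m/s.
- bot.movej(angles): joint-space move.
- command_gripper(opening, f_grip=None): opening from 0.0 (shut) to 1.0 (fully open); f_grip is the grip in N (None keeps the last); returns when the fingers have stopped.
- bot.pause(seconds).
- kinematics.ik(position, orientation): joint angles nearest the present ones, or None.
- get_image(name): name is "side" or "top"; returns (picture, depth): 420x560x3 uint8, blue, green, red; 420x560 float32, m along the optical axis (not along the pixel's ray), 0 where there is no reading.
- camera_model(name): a dict with "fx", "fy", "cx", "cy" (pixels), "extrinsics" (4x4, takes a point from camera to world coordinates). Camera axes: x right, y down, z forward; pixel columns grow to the right and rows downward; lengths in m; the calibration is good to about 2 mm. A picture is of the moment at which its call begins. camera_model takes no time and is no camera call.
A pose or a line that the arm cannot do raises bot.MotionError and nothing moves.
- bot.job_done(): hands the job in, once; it reports no verdict.
Readings, each from a call of its own:
- bot.get_time_s(): time.
- bot.get_joint_pos(): joint angles.
- bot.get_dq(): joint speeds.
- bot.get_effort(): joint torques, N m.
- bot.get_ee_pos(): TCP position.
- bot.get_orientation(): TCP orientation.
- bot.get_wrist_force(): force on the tool from outside, world axes, zero at the start.
- bot.get_ft_torque(): the same for the moment, N m.
- bot.get_opening(): opening from 0.0 (shut) to 1.0 (fully open).
Only numpy, scipy, OpenCV 4.12 (cv2) and the standard library are available. Lean on these libraries where they do the work, as an engineer would, in place of code of your own. Each camera call takes 0.05 s, during which the arm holds its last target. There are 200 camera calls.

## Working session

There is one attempt and no reset: what is moved stays moved. The work goes in short steps, each a Python script; the robot and the scene stay as the last script left them, time stands still between calls to the robot, and variables do not carry over. Pictures are saved under pics/ and viewed, about 8 in all and at most 12, crops included, and the job is handed in when it is done.

```bash
ls; mkdir -p pics
python3 - <<'E'
from workcell import *
import cv2,numpy as np
for n in("side","top"):
    im,d=get_image(n); cv2.imwrite(f"pics/{n}0.png",im); np.savez(f"pics/{n}0.npz",im=im,d=d)
    m=camera_model(n); print(n,m["fx"],m["fy"],m["cx"],m["cy"]);print(np.round(m["extrinsics"],3))
print(bot.get_orientation(),bot.get_time_s())
E
```

```text
pics
side 391.43418532132665 391.43418532132665 272.91528106722745 204.62636918493868
[[ 0.992 -0.079  0.099  0.474]
 [-0.126 -0.689  0.714 -0.767]
 [ 0.012 -0.721 -0.693  0.868]
 [ 0.     0.     0.     1.   ]]
top 478.0647808054447 478.0647808054447 282.90005180472235 205.8797282494327
[[-5.000e-03 -9.970e-01  7.700e-02  5.010e-01]
 [-1.000e+00  5.000e-03  1.000e-03  3.000e-03]
 [-1.000e-03 -7.700e-02 -9.970e-01  1.499e+00]
 [ 0.000e+00  0.000e+00  0.000e+00  1.000e+00]]
[-1.57218164e+00  3.37718984e-05 -2.70475162e+00] 0.1
```

View pics/side0.png

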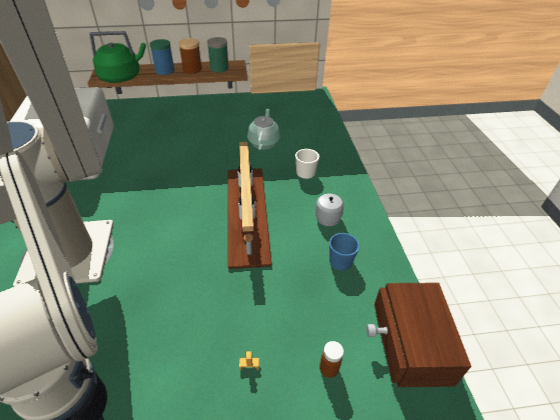

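View pics/top0.png

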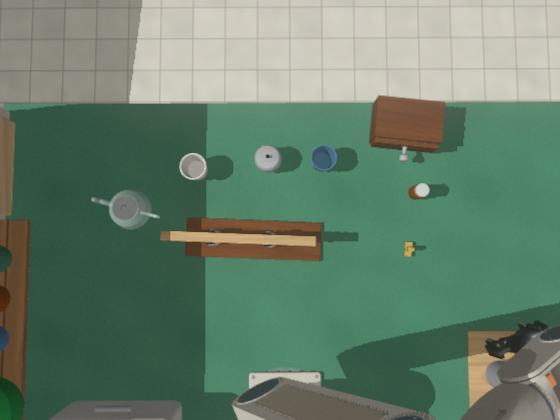

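The side and top views show the rail at top-view columns 162–316, row ~239. The stand spans about (187–321, 220–260) and the brass saddle is at about (409,249). Cups and pots lie beyond, at larger x. Next I measure with the depth clouds.

```bash
cat > h.py <<'E'
from workcell import *
import cv2,numpy as np
def cloud(n,im,d):
    m=camera_model(n); v,u=np.mgrid[:420,:560]
    P=np.stack([(u-m["cx"])/m["fx"]*d,(v-m["cy"])/m["fy"]*d,d],-1)
    E=np.array(m["extrinsics"]); return P@E[:3,:3].T+E[:3,3]
def rail(n,im,d,save=False):
    """top-face points of the pine bar: centre, axis (towards +y), ends, width centre"""
    P=cloud(n,im,d); hsv=cv2.cvtColor(im,cv2.COLOR_BGR2HSV)
    k=(d>0)&(hsv[...,0]>8)&(hsv[...,0]<28)&(hsv[...,1]>40)&(hsv[...,2]>110)
    k&=(P[...,2]>.07)&(P[...,2]<.17)&(P[...,0]>.3)&(P[...,0]<.55)&(P[...,1]>-.2)&(P[...,1]<.42)
    q=P[k]
    # top surface: fit z=a+b*y robustly, upper points
    for _ in range(6):
        c=np.polyfit(q[:,1],q[:,2],1); r=q[:,2]-np.polyval(c,q[:,1]); 
        keep=np.abs(r-np.median(r))<max(.004,2*np.std(r)*.8)
        q=q[keep]
    cx=np.polyfit(q[:,1],q[:,0],1)
    return dict(n=len(q),y=(q[:,1].min(),q[:,1].max()),ypc=np.percentile(q[:,1],[1,99]),zfit=c,xfit=cx,zres=np.std(q[:,2]-np.polyval(c,q[:,1])))
E
python3 - <<'E'
from h import *
for n in("side","top"):
    f=np.load(f"pics/{n}0.npz"); im,d=f["im"],f["d"]; P=cloud(n,im,d)
    print(n,rail(n,im,d))
    hsv=cv2.cvtColor(im,cv2.COLOR_BGR2HSV)
    # stand base
    k=(d>0)&((hsv[...,0]<15)|(hsv[...,0]>170))&(hsv[...,1]>60)&(P[...,2]>.004)&(P[...,2]<.02)&(P[...,0]>.3)&(P[...,0]<.6)&(P[...,1]>-.2)&(P[...,1]<.42)
    r=cv2.minAreaRect((P[k][:,:2]*1000).astype(np.float32)); print(" stand",k.sum(),r, np.median(P[k][:,2]))
    # saddle
    k=(d>0)&(hsv[...,0]>15)&(hsv[...,0]<35)&(hsv[...,1]>120)&(P[...,2]>.003)&(P[...,2]<.08)&(P[...,1]<-.2)&(P[...,0]>.3)&(P[...,0]<.6)&(P[...,1]>-.45)
    q=P[k]; print(" saddle",len(q),q.min(0),q.max(0),np.median(q,0))
    if len(q):
        r=cv2.minAreaRect((q[:,:2]*1000).astype(np.float32));print(r); t=q[q[:,2]>.03]; print(" tab",len(t),t.mean(0) if len(t) else 0)
    # tall things (not rail) z>.03
    if n=="top":
        for nm,(u,v) in dict(teapot=(130,210),white=(193,167),sugar=(267,158),blue=(323,158),jar=(420,190)).items(): print(nm,P[v,u])
    s=cv2.resize(im[140:300,140:340] if n=="top" else im[130:290,190:390],None,fx=4,fy=4,interpolation=cv2.INTER_CUBIC)[:600,:800]
    cv2.imwrite(f"pics/{n}0c.png",s)
E
```

```text
side {'n': 809, 'y': (np.float64(-0.08958474418425111), np.float64(0.36451535906854093)), 'ypc': array([-0.08842825,  0.35463091]), 'zfit': array([-0.12484453,  0.13018933]), 'xfit': array([0.04262331, 0.50732184]), 'zres': np.float64(0.0012631890601967712)}
 stand 2693 ((512.8356323242188, 93.12580108642578), (418.9643859863281, 116.46444702148438), 87.49800109863281) 0.011608697765161158
 saddle 216 [ 0.45793712 -0.39413823  0.00361881] [ 0.50083848 -0.37091943  0.05490463] [ 0.4798488  -0.38537432  0.01978144]
((479.3661193847656, -383.01898193359375), (20.218935012817383, 41.822784423828125), 82.36653900146484)
 tab 68 [ 0.47945604 -0.3850063   0.04722378]
top {'n': 1245, 'y': (np.float64(-0.0873019032592402), np.float64(0.3646561268256116)), 'ypc': array([-0.08417805,  0.3593969 ]), 'zfit': array([-0.12591303,  0.13072989]), 'xfit': array([0.0431733 , 0.50972714]), 'zres': np.float64(0.0020360204750650775)}
 stand 3180 ((513.2479248046875, 96.93470764160156), (414.8977966308594, 116.43858337402344), 87.41632080078125) 0.012023198603671514
 saddle 99 [ 0.46068972 -0.39245058  0.01186646] [ 0.50074621 -0.36994437  0.05885041] [ 0.48236121 -0.37927959  0.02042823]
((480.8852844238281, -380.7490539550781), (19.259437561035156, 41.71430969238281), 84.16130828857422)
 tab 29 [ 0.48086168 -0.37833354  0.05086693]
teapot [0.5987695 0.4539877 0.0940974]
white [0.73947402 0.28582185 0.0082187 ]
sugar [0.75438646 0.05040315 0.07847639]
blue [ 0.76775176 -0.12458386 -0.00146915]
jar [ 0.65410263 -0.40298561  0.09065078]
```

View pics/side0c.png

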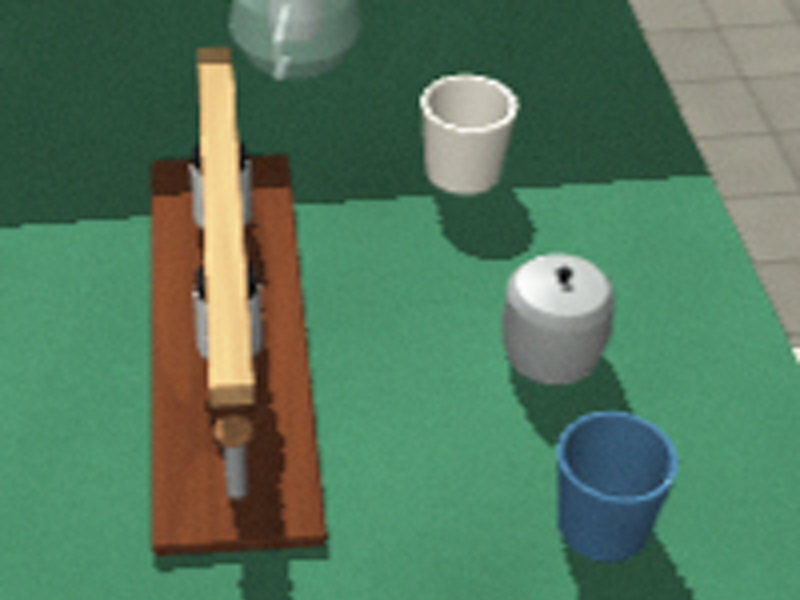

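View pics/top0c.png

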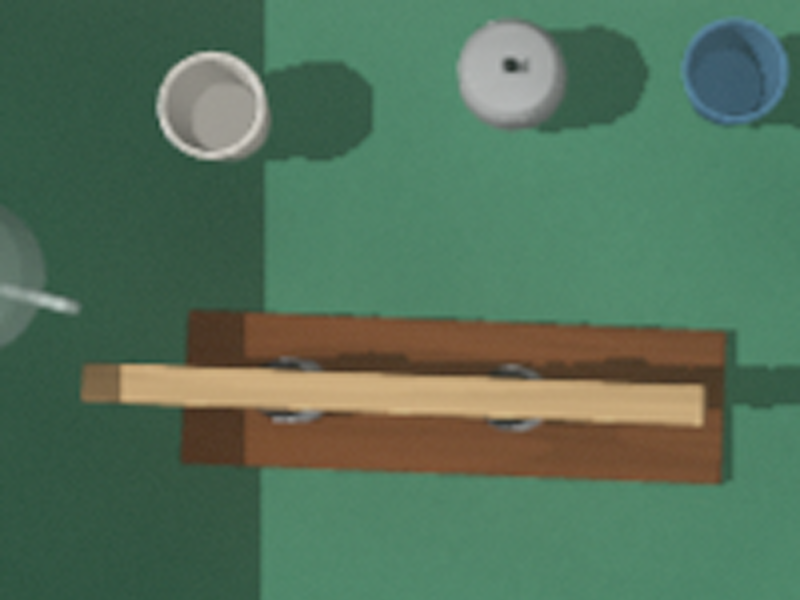

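Four crops viewed so far. The rail's +y end is down towards the teapot. The stand centre is at about (0.513, 0.095) with yaw -0.043, and the rail centre is at y≈0.138, so the rail sits about 43 mm too far towards +y. Next I grip beside the edge.

```bash
cat >> h.py <<'E'
YAW=-np.pi/2-0.0435; ORI=[-np.pi/2,0,YAW]
def line_x(y): return 0.5131+0.0435*(y-0.095)
def look(v=True):
    r=rail("side",*get_image("side")); t=rail("top",*get_image("top"))
    if v: print("t=%.1f side slope %.4f z@k %.4f y[%.4f %.4f] n%d | top slope %.4f y[%.4f %.4f] x@k %.4f n%d"%(bot.get_time_s(),r['zfit'][0],np.polyval(r['zfit'],.095),*r['y'],r['n'],t['zfit'][0],*t['y'],np.polyval(t['xfit'],.095),t['n']),"F",np.round(bot.get_wrist_force(),2),"T",np.round(bot.get_ft_torque(),3))
    return r,t
E
python3 - <<'E'
from h import *
y=.182; p=[line_x(y),y,.1136]
for o in (ORI,[ORI[0],0,YAW+np.pi]): print(kinematics.ik(p,o))
o=ORI
command_gripper(0.65,20)
bot.move_pose([p[0],p[1],.20],o); bot.move_straight(p,feed=.12)
look()
command_gripper(0.0,20); print(bot.get_opening(),bot.get_ee_pos())
look()
im,_=get_image("side"); cv2.imwrite("pics/g1.png",cv2.resize(im[130:290,190:390],None,fx=3,fy=3))
E
```

```text
[ 3.16835555e-01  5.09583202e-01  1.88359641e+00 -4.44089210e-16
  7.48413044e-01  3.60335555e-01]
None
t=4.3 side slope -0.1250 z@k 0.1183 y[-0.0909 0.2711] n674 | top slope -0.1255 y[-0.0872 0.3668] x@k 0.5133 n712 F [-0.04 -0.46  0.34] T [-0.02   0.023  0.01 ]
0.3206989848394591 [0.51720496 0.18212891 0.11418831]
t=4.7 side slope -0.1246 z@k 0.1181 y[-0.0903 0.2739] n675 | top slope -0.1237 y[-0.0873 0.3663] x@k 0.5132 n717 F [-0.33 -0.8   4.73] T [-0.057  0.166 -0.039]
```

View pics/g1.png

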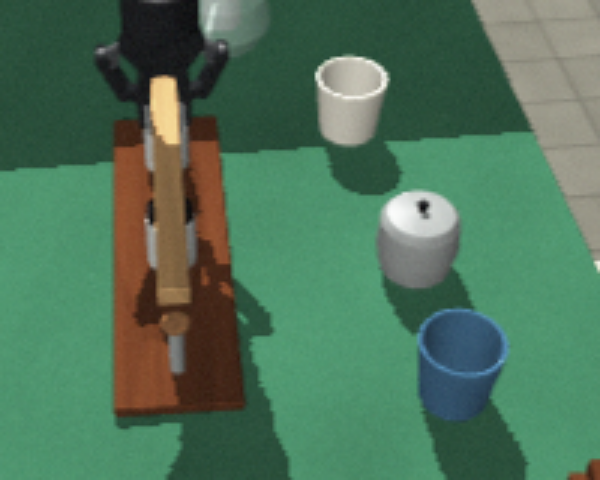

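The rail is gripped cleanly and still on the edge at tilt 0.125. Next I slide it 43 mm along its own axis in steps and watch the force.

```bash
cat >> h.py <<'E'
def slide(s,slope,feed=.03,step=.0145):
    """move TCP by s along rail axis (s<0: towards -y), in steps, watching force"""
    u=np.array([.0435,1,slope]); u/=np.linalg.norm(u); p0=np.array(bot.get_ee_pos()); n=max(1,int(np.ceil(abs(s)/step)))
    for i in range(1,n+1):
        bot.move_straight(list(p0+u*s*i/n),feed=feed); F=bot.get_wrist_force()
        if i in(1,n) or abs(F[2])>7: print("  F",np.round(F,2))
        if np.linalg.norm(F)>11: print("STOP"); return
def release():
    command_gripper(0.6); p=np.array(bot.get_ee_pos()); bot.move_straight([p[0],p[1],p[2]+.03],feed=.15); bot.pause(1.2)
E
python3 - <<'E'
from h import *
slide(-.043,-.125)
look(); print(bot.get_ee_pos())
release(); look(); bot.pause(.3); look()
E
```

```text
F [-0.61  0.29  2.53]
  F [0.63 2.07 3.02]
t=6.7 side slope -0.1235 z@k 0.1180 y[-0.1336 0.2224] n732 | top slope -0.1231 y[-0.1293 0.3248] x@k 0.5136 n735 F [0.5  1.82 3.66] T [ 0.284 -0.125 -0.07 ]
[0.51535928 0.1394456  0.11950556]
t=8.8 side slope 0.0681 z@k 0.1175 y[-0.1367 0.2378] n948 | top slope 0.0651 y[-0.1337 0.3233] x@k 0.5134 n753 F [-0.26 -0.21  0.03] T [0.041 0.036 0.032]
t=9.2 side slope 0.0754 z@k 0.1174 y[-0.1373 0.2358] n950 | top slope 0.0736 y[-0.1339 0.3227] x@k 0.5134 n740 F [ 0.6  -0.09 -0.45] T [ 0.016 -0.002 -0.008]
```

Run:
```python
from h import *
bot.pause(.8);r,t=look()
```

```text
t=10.1 side slope 0.0695 z@k 0.1175 y[-0.1372 0.2343] n948 | top slope 0.0718 y[-0.1337 0.3231] x@k 0.5137 n744 F [ 0.69 -0.26 -0.56] T [ 0.007 -0.002  0.018]
```

It rests steadily at +0.071, so the balance point is about 4.7 mm to the -y side. I regrip and slide back +4.7 mm.

```bash
cat >> h.py <<'E'
def regrip_slide(y,slope,s):
    z=.1177+slope*(y-.095)+.006
    bot.move_straight([line_x(y),y,z],feed=.1); command_gripper(0.0,20); r,t=look(); slide(s,r['zfit'][0]); look(); release(); bot.pause(.6); return look()
E
python3 - <<'E'
from h import *
regrip_slide(.1394,.071,.0047)
E
```

```text
t=10.8 side slope 0.0708 z@k 0.1174 y[-0.1380 0.2073] n890 | top slope 0.0687 y[-0.1336 0.3230] x@k 0.5138 n768 F [-0.14  0.27  1.18] T [-0.    -0.042 -0.029]
  F [-0.2  -0.82  0.84]
t=11.3 side slope 0.0691 z@k 0.1174 y[-0.1323 0.2101] n870 | top slope 0.0675 y[-0.1278 0.3266] x@k 0.5135 n745 F [-0.37 -0.52  1.52] T [-0.009  0.116  0.005]
t=13.9 side slope -0.0072 z@k 0.1176 y[-0.1324 0.2707] n911 | top slope -0.0080 y[-0.1291 0.3305] x@k 0.5135 n742 F [-0.08  0.91 -0.36] T [-0.027  0.023 -0.025]
```

The rail rests at -0.007 rad, which is level. Now the saddle.

Run:
```python
from h import *
bot.pause(.7); look()
o=[-np.pi/2,0,-np.pi/2-.11]
p=np.array(bot.get_ee_pos()); bot.move_straight([p[0],p[1],.22],feed=.2)
bot.move_pose([.480,-.382,.12],o); look()
im,d=get_image("side"); P=cloud("side",im,d); 
bot.move_straight([.480,-.382,.043],feed=.1); command_gripper(0.0,30); print(bot.get_opening(),bot.get_ee_pos())
bot.move_straight([.480,-.382,.20],feed=.2)
y=.095; bot.move_pose([line_x(y),y,.20],ORI)
im,d=get_image("side"); cv2.imwrite("pics/s1.png",cv2.resize(im[100:260,170:370],None,fx=4,fy=4)[:600])
print(bot.get_opening(),bot.get_ee_pos(),bot.get_time_s())
```

```text
t=14.7 side slope -0.0076 z@k 0.1176 y[-0.1311 0.2677] n908 | top slope -0.0080 y[-0.1292 0.3307] x@k 0.5136 n736 F [-0.   -0.48 -0.06] T [-0.023 -0.037 -0.017]
t=17.2 side slope -0.0063 z@k 0.1174 y[0.0988 0.3300] n345 | top slope -0.0074 y[-0.1291 0.3301] x@k 0.5139 n1239 F [ 0.14 -0.12 -0.73] T [ 0.005  0.005 -0.029]
0.13601856830731504 [ 0.48029212 -0.38223143  0.04364536]
0.13201183481298523 [0.51346354 0.09417772 0.19996907] 21.2917
```

View pics/s1.png

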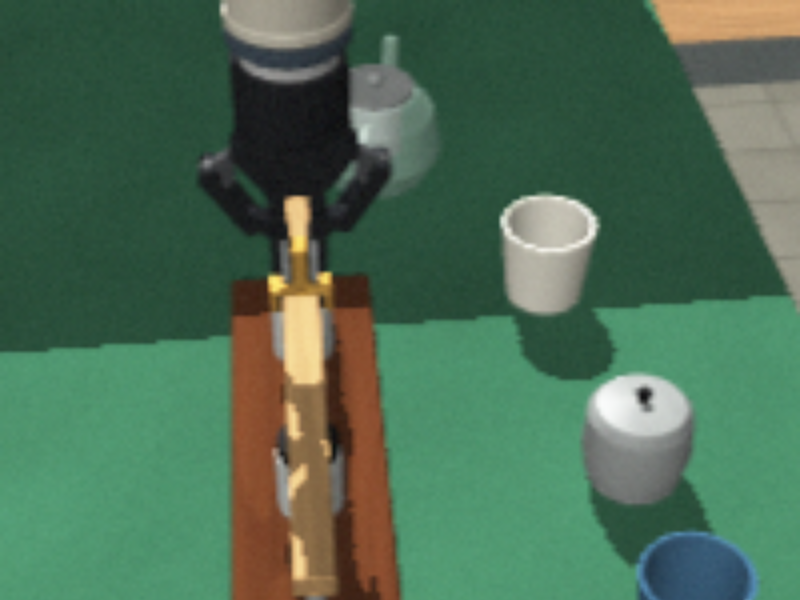

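The saddle is held upright and straight above the rail. Before lowering, I refine the knife's y from three cues: the cork rest, where the tilted rail lines cross, and the base edges. I also check the saddle's pose in the grip.

Run:
```python
from h import *
y=.095; bot.move_straight([line_x(y),y,.168],feed=.1)
print(bot.get_ee_pos())
for n in("side","top"):
    f=np.load(f"pics/{n}0.npz"); im0,d0=f["im"],f["d"]; r0=rail(n,im0,d0)
    im,d=get_image(n); np.savez(f"pics/{n}1.npz",im=im,d=d); r1=rail(n,im,d)
    a,b=r0['zfit'],r1['zfit']; print(n,"cross y",-(b[1]-a[1])/(b[0]-a[0]),b,r1['xfit'])
    P=cloud(n,im,d); hsv=cv2.cvtColor(im,cv2.COLOR_BGR2HSV)
    k=(d>0)&(hsv[...,0]>20)&(hsv[...,0]<35)&(hsv[...,1]>150)&(P[...,2]>.11)&(P[...,2]<.19)&(abs(P[...,0]-.513)<.04)&(abs(P[...,1]-.095)<.04)
    q=P[k]; print(" saddle",len(q), len(q) and (q.min(0),q.max(0),np.median(q,0)))
    # base edges: top-surface rows near centreline offset sides
    P0=cloud(n,im0,d0); h0=cv2.cvtColor(im0,cv2.COLOR_BGR2HSV)
    for z0,z1 in((.0085,.016),):
        k=(d0>0)&((h0[...,0]<18)|(h0[...,0]>165))&(h0[...,1]>60)&(P0[...,2]>z0)&(P0[...,2]<z1)&(P0[...,0]>.3)&(P0[...,0]<.6)&(abs(P0[...,1]-.1)<.3)
        rr=cv2.minAreaRect((P0[k][:,:2]*1000).astype(np.float32)); print(" base",rr)
    # cork -y: any points at z .073-.083
    k=(d0>0)&(P0[...,2]>.074)&(P0[...,2]<.083)&(abs(P0[...,0]-.507)<.03)&(P0[...,1]<-.04)&(P0[...,1]>-.12)
    q=P0[k]; print(" cork",len(q),len(q) and (q.min(0),q.max(0),q.mean(0)), "expected y", .095-.165)
```

```text
[0.51308075 0.09467985 0.16774549]
side cross y 0.10065537721981559 [-0.00699657  0.1183273 ] [0.04437129 0.50693643]
 saddle 8 (array([0.49194833, 0.08775549, 0.14014892]), array([0.52622141, 0.09777981, 0.17762558]), array([0.50249083, 0.09362525, 0.14439617]))
 base ((512.8742065429688, 93.23931121826172), (419.2038879394531, 116.68531799316406), 87.4706802368164)
 cork 58 (array([ 0.49181604, -0.08093794,  0.07432726]), array([ 0.51629794, -0.05541629,  0.07977851]), array([ 0.5042492 , -0.06893729,  0.07738916])) expected y -0.07
top cross y 0.10235693297323056 [-0.00880906  0.11874348] [0.04709881 0.5090603 ]
 saddle 0 0
 base ((513.3182983398438, 96.83352661132812), (414.78326416015625, 117.17536163330078), 87.4887466430664)
 cork 0 0 expected y -0.07
```

The knife y cues are cork 0.0967, base 0.093/0.097 and line crossings about 0.100, so I use 0.0965. Next I lower the saddle gently.

Run:
```python
from h import *
y=.0962
for z in (.158,.152,.1495,.1485,.148):
    bot.move_straight([line_x(y),y,z],feed=.04); F=bot.get_wrist_force(); print(z,np.round(F,2),np.round(bot.get_ee_pos(),4))
    if F[2]>1.8: break
command_gripper(0.3); bot.pause(.3)
p=np.array(bot.get_ee_pos()); bot.move_straight([p[0],p[1],p[2]+.04],feed=.1)
bot.move_straight([p[0]-.02,p[1]+.02,.28],feed=.2)
bot.move_pose([.42,-.35,.30],ORI); bot.pause(1); look()
for n in("side","top"):
    im,d=get_image(n); np.savez(f"pics/{n}2.npz",im=im,d=d)
    c=im[130:290,170:370] if n=="side" else im[180:300,180:330]
    cv2.imwrite(f"pics/{n}2.png",cv2.resize(c,None,fx=4,fy=4,interpolation=cv2.INTER_CUBIC)[:600,:800])
    P=cloud(n,im,d); hsv=cv2.cvtColor(im,cv2.COLOR_BGR2HSV)
    k=(d>0)&(hsv[...,0]>18)&(hsv[...,0]<35)&(hsv[...,1]>140)&(P[...,2]>.10)&(P[...,2]<.17)&(abs(P[...,0]-.513)<.04)&(abs(P[...,1]-.095)<.04)
    q=P[k]; print(n,len(q), len(q) and (q.min(0),q.max(0),np.median(q,0)))
```

```text
0.158 [-0.18  0.2   0.25] [0.5129 0.0962 0.1577]
0.152 [-0.79 -0.05 -0.74] [0.5129 0.0962 0.1517]
0.1495 [-0.49  0.28 -1.37] [0.5131 0.0962 0.1494]
0.1485 [-0.13  0.13 -0.38] [0.5131 0.0962 0.1485]
0.148 [ 0.2  -0.33 -1.37] [0.5131 0.0962 0.148 ]
t=27.9 side slope -0.0067 z@k 0.1177 y[-0.1316 0.3315] n947 | top slope -0.0060 y[-0.1291 0.3301] x@k 0.5138 n1227 F [-0.51 -1.27  0.36] T [0.03  0.013 0.035]
side 71 (array([0.49072538, 0.0837261 , 0.11314798]), array([0.53226265, 0.10355782, 0.15895387]), array([0.51377365, 0.08936035, 0.12335665]))
top 96 (array([0.49430516, 0.0868021 , 0.11688519]), array([0.53460833, 0.10703154, 0.16154524]), array([0.51416239, 0.09552244, 0.12397077]))
```

View pics/side2.png

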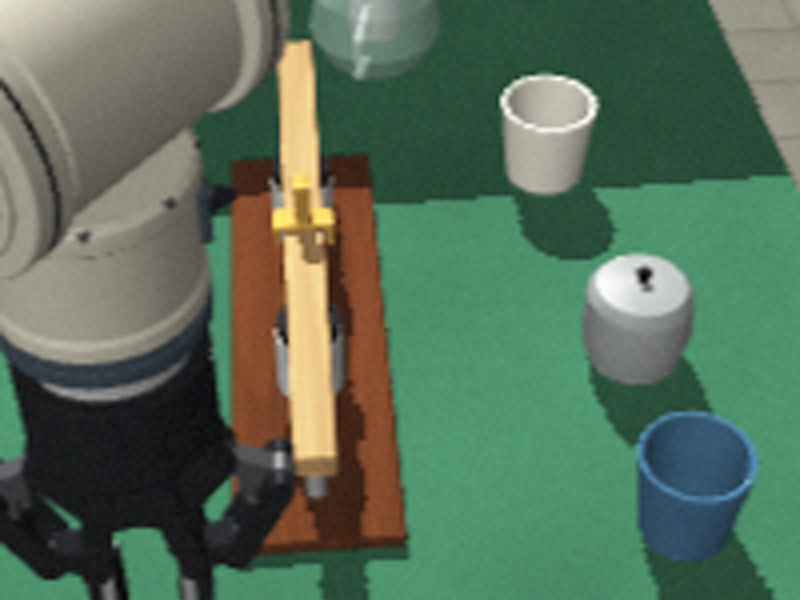

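View pics/top2.png

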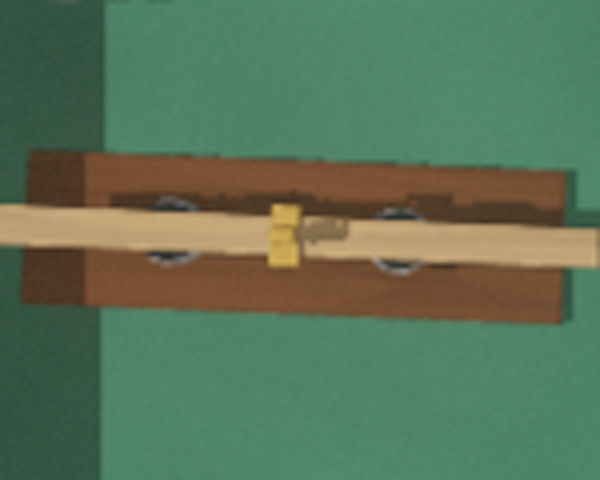

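The saddle sits squarely astride the rail, with nothing touching. Within each camera's view it lines up with the stand centre to about 1 mm, and the rail is level at -0.006. I'm handing in.

```bash
python3 -c "
from h import *
look(); bot.job_done()"
```

```text
t=28.1 side slope -0.0072 z@k 0.1177 y[-0.1311 0.3313] n952 | top slope -0.0087 y[-0.1293 0.3306] x@k 0.5139 n1223 F [-0.34  0.09 -0.12] T [ 0.008 -0.025 -0.02 ]
the job is handed in; nothing more can be done
```

I balanced the rail and seated the saddle over the edge, and handed the job in at about 28 s; the interface gave no verdict.

**What I did:** I gripped the rail beside the edge and slid it 43 mm along its own axis, after which it came to rest at +0.071 rad. I then slid it back 4.7 mm, and it rested by itself at -0.007 rad. Last, I placed the saddle over the edge and moved the arm away.

**Last checks:**
- **Rail:** it was steady at -0.007 to -0.009 rad (limit 0.045), and its tilt stayed within about 0.002 rad when the saddle went on.
- **Saddle:** it is seated astride the rail, with its bridge top about 5 mm above the rail's top. Its centre is at y ≈ 0.094 (side camera) and 0.097 (top camera), within about 1 mm of the stand centre seen by each camera.
- **Forces and crockery:** wrist force stayed under about 5 N in every reading. The knife force itself was not measured. The cups, sugar pot and teapot look undisturbed in the final pictures; the spice jar was outside those crops, and I measured no distances.

**Where measurements disagreed:** estimates of the knife's y ranged from 0.093 to 0.101. The base gave 0.093 (side camera) and 0.097 (top camera), the cork rest 0.097, and the crossing of the tilted rail lines about 0.100. I placed the saddle at 0.096. Even if the highest estimate is right, it is about 5 mm off, inside the 6 mm limit.

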